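# Set the gel-casting gap on a feeler by its drag

### The job

Set the sloping casting stand's gap by feel: take the red feeler out of its caddy, stand its blade fully down in the gap between the white stop and the sprung shoe, let go, then slide the green jaw by its black fin until the shoe presses the blade lightly (about 4 N) against the stop, and let go of it. Then draw the feeler up about 30 mm to feel that it drags, neither loose nor jammed, slide it fully home again and leave it standing in the gap under that light squeeze. Do not move the yellow feeler or anything else on the bench.

Things in the scene. Friction and masses are not known exactly. Their poses are not given: they have to be found in the camera images.
- feeler_grip (a point): centre of the red handle (22 mm thick, 40 wide, 60 long) of the loose red feeler, 120 mm above its blade's end. Axes: z along the feeler from blade to handle, x across its width, y through its thickness. Starts upright in one of the caddy's two pockets, the handle's underside resting on the caddy's top. 110 to 185 g
- feeler_tip (a point): middle of the lower end of the red feeler's steel blade; axes as feeler_grip. The blade is 6 mm thick (4 mm in its last 8 mm), 40 mm wide, 90 mm long, below the handle
- yellow_feeler_grip (a point): centre of the handle of the yellow feeler in the caddy's other pocket, 80 mm from the red one: same shape, blade 9 mm thick. Leave alone
- feeler: the red feeler as a whole, 150 mm long; origin in the middle of its blade's lower end, axes as feeler_grip
- caddy: fixed white block 78 x 180 x 100 mm (x, y, z), origin under its centre; two pockets 12 mm (y) x 46 mm (x), open at the top, centred 40 mm either side of its centre along y. It stands left or right of the stand; a fixed rack of test tubes, 110 x 160 mm and 105 mm tall, stands on the other side
- bed: aluminium bed of the fixed casting stand, 50 mm above the bench. Origin on the gap's floor. z: up along the gap, leaning 25 degrees from vertical towards the robot; x: normal of the bed's face, up and away from the robot; y: level, across the gap from jaw to stop. Gap: floor z = 0 (x 0 to 56 mm), back wall x = 0 (to z = 89 mm, it holds up the leaning blade), front open. Base 170 x 250 mm
- gap (a point): point on the gap's floor at the stop's nominal face, 24 mm off the back wall (bed frame x = 24 mm, y = 0, z = 0); axes as the bed's. A home blade has its end on z = 0, width along x, thickness along y. The white stop block is 36 mm thick (y) and 59 mm high (z), but its face is set anew each time, anywhere from y = -4 to +4 mm: find it by feel or sight
- jaw (a joint): position of the green sliding jaw, m: the unpressed shoe's face is at y = -(this value) in the bed's frame. Grows as the jaw leaves the stop (bed's -y), 0 to 0.036; starts at 0.018 to 0.028. It stays where left; sliding it takes about 7 N plus the spring's push. Jaw and shoe reach z = 57 mm
- fin (a point): middle of the upper part of the jaw's black upright fin, the grip to move it by: 12 mm thick (y), 32 wide (x), rising along the bed's z from the jaw's top (z = 56 mm) to z = 122 mm; this point is at z = 102, x = 24 mm, 86 mm behind the unpressed shoe's face. The steel shoe in the jaw's front is on springs: 1.2 N per mm from no force, 11 mm of travel
- amber_bottle: amber bottle, 72 mm across and 190 mm tall, origin under its centre: leave alone
- small_jar: glass jar with blue lid, 60 mm across and 80 mm tall, origin under its centre: leave alone
- beaker: glass beaker, 68 mm across and 95 mm tall, origin under its centre: leave alone
- marker: white and blue marker pen lying on the bench, about 138 mm long (along its x) and 16 mm thick, origin at mid-length on the bench: leave alone
Mind the look-alikes: they are no part of the job. What is shaped like the feeler but blue or pink is not meant.

How it is judged:
By the outcome, as a careful person would: the job done as asked, in the order asked, and still so for the second after the job is handed in, with the robot touching nothing.
It also fails if it takes over 72 s, if anything falls off the work surface, if the arm or the gripper's body presses on something with over 40 N, if the wrist force passes 120 N, or if a joint passes its speed limit or range.

### The arm

A 6-joint arm with a two-finger parallel gripper is mounted at the origin on the work surface. World frame = base frame: x ahead of the robot, y to its left, z up, the work surface at z = 0. Lengths are in m, angles in rad, forces in N, time in s.
With the tool pointing down it reaches from about 0.25 to 0.775 m from the base axis. Payload 4 kg.
Tool frame: the origin (TCP) lies between the finger pads; the fingertips stand 25 mm ahead of it and the grasp point (between the pads) lies 6 mm ahead of it (robot.tip_reach is the distance from the TCP to the fingertips, in m); z points along the fingers, y is the line along which they close (so a half turn about z gives the same grasp; the last joint's range is limited). The gripper opens to 94 mm and grips with 3 to 60 N. Pads are 16 mm wide; open, the fingers measure 119 mm over their backs; the gripper's body (75 mm by 177 mm) begins 78 mm behind the grasp point.
Start: joints at [1.088, 0.087, 1.371, -0, 1.684, -0.103], TCP at [0.204, 0.511, 0.231] pointing down, gripper open.
Joint ranges: [-3.1, 3.1], [-0.76, 2.03], [0.27, 2.55], [-1.08, 4.22], [0.17, 2.65], [-2.57, 2.57]. Speed limits (rad/s): [2.79, 2.79, 3.14, 3.14, 3.14, 3.14].

### API

Orientations are given as [roll, pitch, yaw] about the fixed x, y, z axes, in that order (R = Rz(yaw) Ry(pitch) Rx(roll)).
In Python, from bench import sensors, snapshot, camera_info, ticket, robot gives the robot as it stands.
- The arm moves only by the tool arm_command, never from a script. Its argument "plan" is a list of rows, each an object with "grip": the closure, from -1 (fully open) to 1 (shut); "slide": the shift along the tool's x, y, z normalised to -1 to 1, where 1 is 500 mm, a list of three; "spin": the turn about the tool's z normalised to -1 to 1, where 1 is 5 degrees. A call has 1 to 10 rows; each row shifts and turns the commanded pose from where the row before left it, along the tool's axes as they then stand; what a row does not reach is not made up. A row lasts 1/8 s, in which the tool goes at most 62.5 mm and 10.7 degrees, less where a joint would pass 70% of its speed; a pose out of reach is approached as far as the arm can. A call with a number of a shift or a turn outside -1 to 1 is refused whole. A call with a gripper value outside its range is refused whole. The fingers move at their own pace and stop on an object; the grip force is fixed at half the most. Time passes only in rows, so rows that do not move let the fingers close. It gives the time, the measured TCP pose, the force, the opening and the grip force at its end, in the units of the state.
- sensors.get_obs(): the state, without advancing time (a new reading comes with each control period).
- snapshot(name): name is "scene" or "top" or "wrist"; returns the picture (384x512x3 uint8, red, green, blue); there is no depth.
- camera_info(name): a dict with "fx", "fy", "cx", "cy" (pixels), "position" and "rotation" of the camera in the world. Camera axes: x right, y up, looking along -z (the intrinsics and any distortion apply to the point x, -y, -z); pixel columns grow to the right and rows downward; lengths in m; the calibration is good to about 2 mm. The wrist camera is an equidistant fisheye: a pixel r from the principal point sees the ray r / f radians off the axis. A picture is of the moment at which its call begins: read the wrist's pose just before it. camera_info takes no time and is no camera call; for the wrist camera it gives the pose at the moment of the call.
- ticket.close_job(): hands the job in; it is judged then, once.
The state is a dict: "time": time; "joint_positions": joint angles; "qvel": joint speeds; "joint_torque": joint torques, N m; "tool_pos": TCP position; "ee_rot": TCP orientation; "wrist_force": force on the tool from outside, world axes, zero at the start; "wrist_torque": the same for the moment, N m; "width": finger opening in m; "finger_force": force on a finger pad.
Only numpy, scipy, OpenCV 4.12 (cv2) and the standard library are available. Lean on these libraries where they do the work, as an engineer would, in place of code of your own. Each camera call takes 0.05 s, during which the arm holds its last target. There are 200 camera calls.

## Working session

There is one attempt and no reset: what is moved stays moved. The work goes in short steps, Python scripts to look and compute and a tool call to move; the robot and the scene stay as the last step left them, time stands still between calls to the robot, and variables do not carry over. Pictures are saved under pics/ and viewed, at most 13 in all, crops included, and the job is handed in when it is done.

Besides the shell and the picture viewer there is one more tool, called after "Request:" as name(argument=value, ...) on one line, values as JSON. arm_command: Moves the arm, as the interface text tells. Scaled input: -1 to 1 covers 500 mm each way for a shift and 5 degrees each way for a turn. Its arguments: {"type":"object","properties":{"plan":{"type":"array","items":{"type":"object","properties":{"grip":{"type":"number"},"slide":{"type":"array","items":{"type":"number"}},"spin":{"type":"number"}}}}},"required":["plan"]}

```bash
ls; mkdir -p pics; python3 - <<'E'
from bench import sensors, snapshot, camera_info
import cv2,json
for n in ("scene","top"):
    im=snapshot(n); cv2.imwrite(f"pics/{n}0.png",cv2.resize(im[:,:,::-1],(800,600),interpolation=cv2.INTER_CUBIC)); cv2.imwrite(f"pics/{n}_raw.png",im[:,:,::-1])
    print(n,camera_info(n))
print(sensors.get_obs())
E
```

```text
pics
scene {'fx': 414.77576793254127, 'fy': 414.77576793254127, 'cx': 259.5912007124033, 'cy': 192.29287267380172, 'position': array([0.84698357, 0.54946445, 0.98374449]), 'rotation': array([ 0.62492064, -0.00374917,  2.62850244])}
top {'fx': 488.008780471302, 'fy': 488.008780471302, 'cx': 253.4777298225821, 'cy': 186.57311608515315, 'position': array([ 0.26882475, -0.00170419,  1.39841432]), 'rotation': array([ 0.21849077, -0.00393482, -1.6136018 ])}
{'time': 0.1, 'joint_positions': array([ 1.08792537e+00,  8.78719799e-02,  1.37202700e+00, -2.22896115e-05,
        1.68359184e+00, -1.03092960e-01]), 'qvel': array([-0.00138368, -0.00078276, -0.00465281, -0.00062196, -0.00173735,
        0.0010716 ]), 'joint_torque': array([ 1.96845984e-03, -3.41252589e+01, -3.03300869e+01,  7.19160726e-02,
        3.04137880e-02, -8.72237638e-05]), 'tool_pos': array([0.20370495, 0.51043526, 0.22946476]), 'ee_rot': array([-3.13970228e+00, -1.73306086e-04,  2.76181201e+00]), 'wrist_force': array([-0.01667126, -0.05033221, -0.8485086 ]), 'wrist_torque': array([ 0.02860794,  0.0141268 , -0.02183069]), 'finger_force': 0.0, 'width': 0.09408872490251173}
```

View pics/scene0.png

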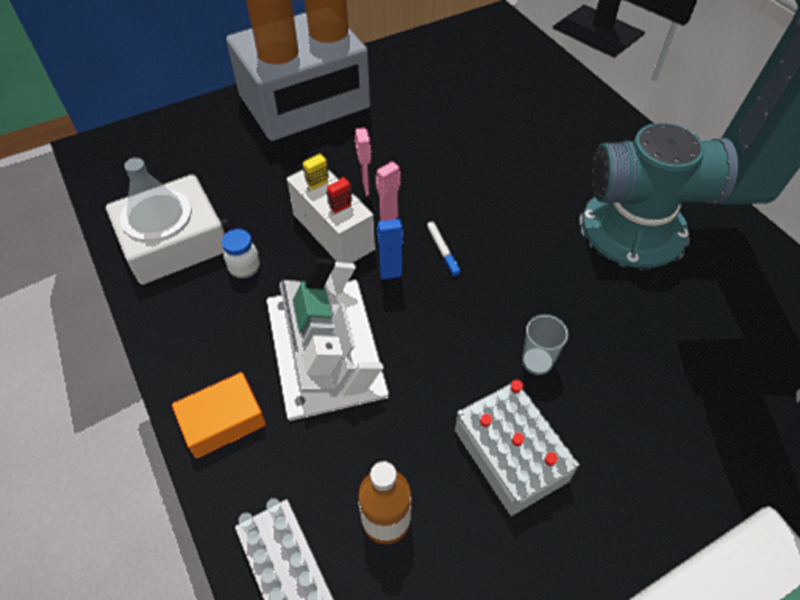

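View pics/top0.png

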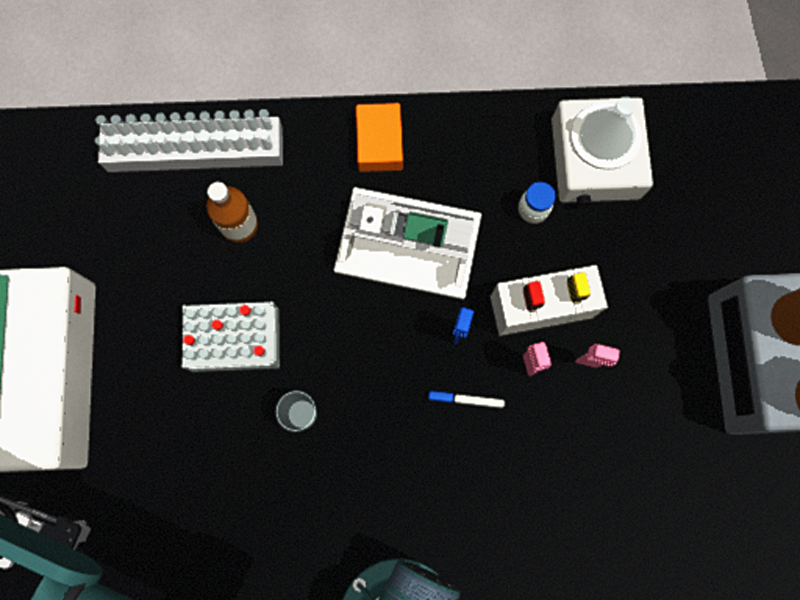

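The feeler look-alikes are blue at scene px (390,248), pink at (388,190) and (363,150), yellow at (316,170). The red handle at scene (339,195) / top (535,294) fits the description, standing in the caddy's pocket nearer the stand. The stand is at top (408,243). I'll check with close crops.

```bash
python3 - <<'E'
import cv2,numpy as np
t=cv2.imread("pics/top_raw.png");s=cv2.imread("pics/scene_raw.png")
c=lambda im,x0,y0,w,h,k:cv2.resize(im[y0:y0+h,x0:x0+w],(w*k,h*k),interpolation=cv2.INTER_CUBIC)
a=c(t,210,115,100,80,8); cv2.imwrite("pics/a.png",a[:600])
b=c(s,165,155,90,120,5);d=c(s,180,90,70,80,5);
o=np.zeros((600,800,3),np.uint8);o[:600,:450]=b;o[:400,450:800]=d;o[400:,450:]=c(t,310,165,87,50,4)[:200,:348][:, :350] if 0 else cv2.resize(t[165:215,308:395],(350,200),interpolation=cv2.INTER_CUBIC)
cv2.imwrite("pics/b.png",o)
E
```

```text
(no output)
```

View pics/a.png

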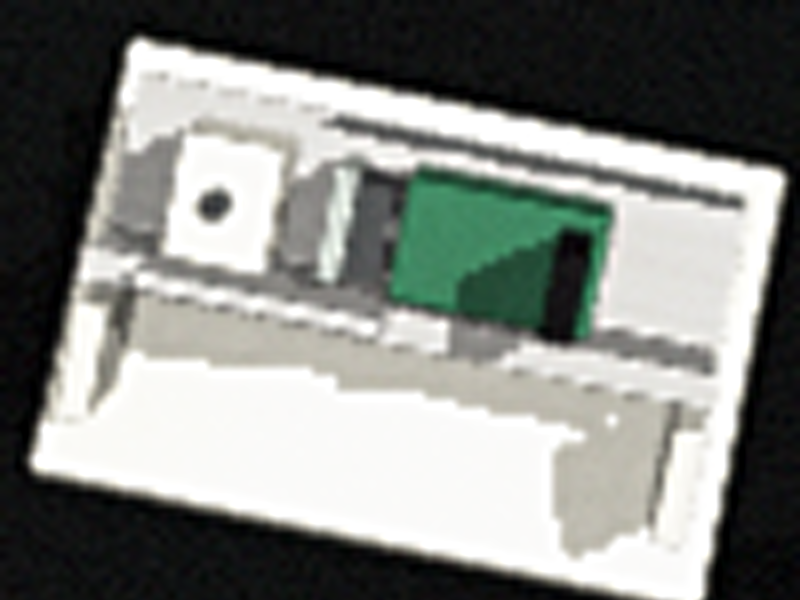

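View pics/b.png

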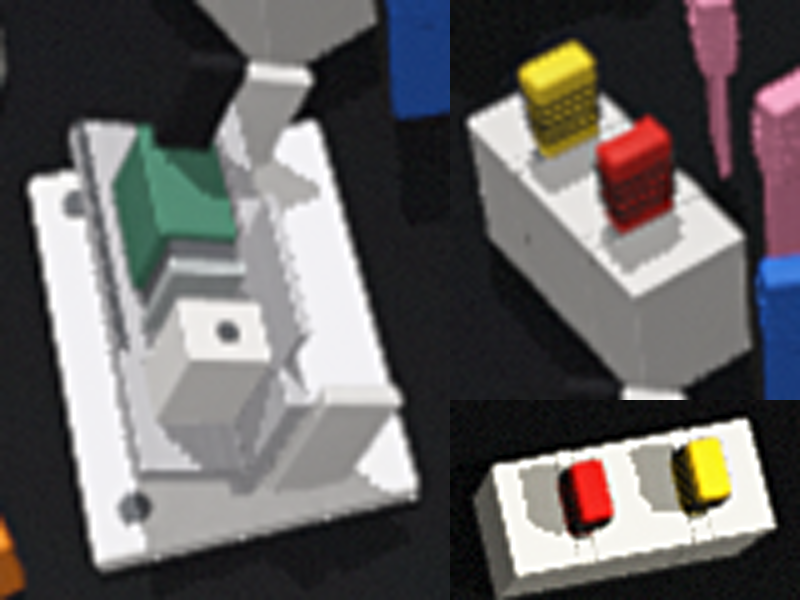

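```bash
cat > h.py <<'E'
import numpy as np, cv2
from bench import camera_info
from scipy.spatial.transform import Rotation as R
from scipy.optimize import least_squares
def cam(n,ci=None):
    c=ci or camera_info(n); return c,R.from_euler('xyz',c['rotation']).as_matrix(),np.array(c['position'])
C={n:cam(n) for n in("top","scene")}
def proj(n,P):
    c,r,p=C[n]; q=(np.atleast_2d(P)-p)@r; return np.c_[c['cx']+c['fx']*q[:,0]/-q[:,2], c['cy']+c['fy']*q[:,1]/q[:,2]]
def ray(n,uv):
    c,r,p=C[n]; u=np.atleast_2d(uv); d=np.c_[(u[:,0]-c['cx'])/c['fx'],-(u[:,1]-c['cy'])/c['fy'],-np.ones(len(u))]@r.T; return p,d
def atz(n,uv,z):
    p,d=ray(n,uv); return p+d*((z-p[2])/d[:,2])[:,None]
def tri(a,b):
    o=[]
    for u,v in zip(np.atleast_2d(a),np.atleast_2d(b)):
        p1,d1=ray("top",u);p2,d2=ray("scene",v);A=np.c_[d1[0],-d2[0]];t=np.linalg.lstsq(A,p2-p1,rcond=None)[0]
        x,y=p1+d1[0]*t[0],p2+d2[0]*t[1];o.append([*(x+y)/2,np.linalg.norm(x-y)])
    return np.array(o)
T=lambda a:(np.array(a,float)+.5)/8-.5+[210,115]      # crop a
S=lambda a:(np.array(a,float)+.5)/5-.5+[165,155]      # crop b left
S2=lambda a:(np.array(a,float)-[450,0]+.5)/5-.5+[180,90]
T2=lambda a:(np.array(a,float)-[450,400]+.5)/4-.5+[308,165]
E
python3 - <<'E'
from h import *
np.set_printoptions(precision=4,suppress=True)
print("plate corners top@12mm",atz("top",T([(133,38),(787,170),(707,600),(30,468)]),.012))
print("plate corners scene@12mm",atz("scene",S([(30,175),(318,120),(418,493),(97,570)]),.012))
print("tri screw",tri(T([(213,205)]),S([(228,331)])))
print("stop corners",tri(T([(190,130),(292,150),(268,272),(162,255)]),S([(188,357),(182,298),(258,303),(270,360)])))
print("shoe front top edge",tri(T([(335,167),(318,280)]),S([(165,276),(245,276)])))
print("caddy top",atz("top",T2([(490,465),(750,420),(775,525),(515,577)]),.1))
print("caddy scene",atz("scene",S2([(468,122),(575,60),(745,238),(637,297)]),.1))
print("red top",atz("top",T2([(573,466),(600,460),(612,518),(588,524)]),.16))
print("red scene",atz("scene",S2([(598,150),(655,117),(672,137),(612,170)]),.16))
E
```

```text
plate corners top@12mm [[ 0.7862  0.0527  0.012 ]
 [ 0.7242 -0.1891  0.012 ]
 [ 0.5618 -0.1491  0.012 ]
 [ 0.6215  0.0954  0.012 ]]
plate corners scene@12mm [[ 0.7201 -0.1939  0.012 ]
 [ 0.5562 -0.1483  0.012 ]
 [ 0.622   0.0969  0.012 ]
 [ 0.7855  0.0553  0.012 ]]
tri screw [[0.6853 0.0228 0.1176 0.0005]]
stop corners [[ 0.71    0.03    0.1237  0.0007]
 [ 0.6997 -0.0036  0.1239  0.0045]
 [ 0.6635  0.0058  0.104   0.0025]
 [ 0.672   0.0411  0.1057  0.001 ]]
shoe front top edge [[ 0.698  -0.0203  0.1183  0.003 ]
 [ 0.6611 -0.012   0.1028  0.0003]]
caddy top [[ 0.5652 -0.1951  0.1   ]
 [ 0.5894 -0.376   0.1   ]
 [ 0.5154 -0.3856  0.1   ]
 [ 0.4871 -0.2064  0.1   ]]
caddy scene [[ 0.5897 -0.3733  0.1   ]
 [ 0.5096 -0.3917  0.1   ]
 [ 0.4875 -0.206   0.1   ]
 [ 0.5623 -0.1955  0.1   ]]
red top [[ 0.5486 -0.2402  0.16  ]
 [ 0.5519 -0.2581  0.16  ]
 [ 0.513  -0.2627  0.16  ]
 [ 0.5097 -0.2468  0.16  ]]
red scene [[ 0.5525 -0.2545  0.16  ]
 [ 0.5129 -0.2626  0.16  ]
 [ 0.5117 -0.2435  0.16  ]
 [ 0.5525 -0.2364  0.16  ]]
```

Red chosen: it stands 40 mm from the caddy centre toward the stand, with its top at z = 0.16 from both cameras. It is at about (0.532, -0.251) with caddy yaw 7.9°. The stand's yaw is -14.4°. Moving above the red feeler.

Request:
arm_command(plan=[{"spin": -0.99,"slide": [0,0,-0.01],"grip": -1},{"spin": -0.99,"slide": [0,0,-0.01],"grip": -1},{"spin": -0.99,"slide": [0,0,-0.01],"grip": -1},{"spin": -0.99,"slide": [0,0,-0.01],"grip": -1},{"spin": -0.99,"slide": [0,0,-0.01],"grip": -1},{"spin": -0.99,"slide": [0,0,-0.01],"grip": -0.1},{"spin": 0,"slide": [-0.0315,-0.114,0],"grip": -0.1},{"spin": 0,"slide": [-0.0315,-0.114,0],"grip": -0.1},{"spin": 0,"slide": [-0.0315,-0.114,0],"grip": -0.1},{"spin": 0,"slide": [-0.0315,-0.114,0],"grip": -0.1}])

```text
time: 1.35
tool_pos: [0.298, 0.2919, 0.26]
ee_rot: [-3.141, -0.0, -3.002]
wrist_force: [0.3, -0.4, 1.2]
width: 0.0523
finger_force: 0.0
```

Request:
arm_command(plan=[{"spin": 0,"slide": [-0.0315,-0.114,0],"grip": -0.1},{"spin": 0,"slide": [-0.0315,-0.114,0],"grip": -0.1},{"spin": 0,"slide": [-0.0315,-0.114,0],"grip": -0.1},{"spin": 0,"slide": [-0.0315,-0.114,0],"grip": -0.1},{"spin": 0,"slide": [-0.0315,-0.114,0],"grip": -0.1},{"spin": 0,"slide": [-0.0315,-0.114,0],"grip": -0.1},{"spin": 0,"slide": [-0.0315,-0.114,0],"grip": -0.1},{"spin": 0,"slide": [-0.0315,-0.114,0],"grip": -0.1},{"spin": 0,"slide": [-0.0315,-0.114,0],"grip": -0.1},{"spin": 0,"slide": [-0.0315,-0.114,0],"grip": -0.1}])

```text
time: 2.6
tool_pos: [0.5329, -0.2509, 0.2598]
ee_rot: [3.141, -0.0, -3.003]
wrist_force: [0.5, 0.4, 0.1]
width: 0.0515
finger_force: 0.0
```

```bash
python3 - <<'E'
from bench import *
import cv2
print(camera_info("wrist"),sensors.get_obs()["tool_pos"])
im=snapshot("wrist");cv2.imwrite("pics/w1raw.png",im[:,:,::-1]);cv2.imwrite("pics/w1.png",cv2.resize(im[:,:,::-1],(800,600),interpolation=cv2.INTER_CUBIC))
E
```

```text
{'fx': 297.3186396354542, 'fy': 297.3186396354542, 'cx': 252.54092350003557, 'cy': 190.41708766435534, 'position': array([ 0.45452412, -0.26265236,  0.41476953]), 'rotation': array([-0.27310007, -0.00290404,  1.70842815])} [ 0.5328663  -0.25088633  0.25980692]
```

View pics/w1.png

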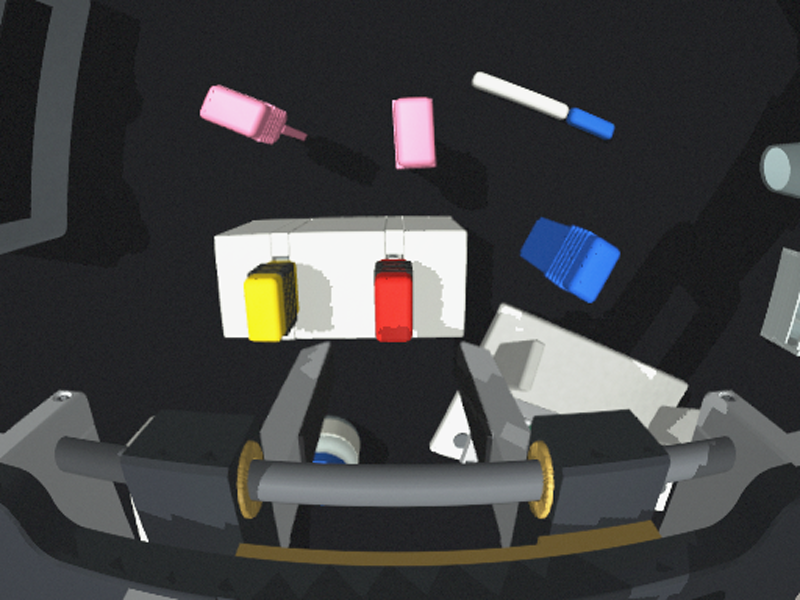

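The wrist picture shows the red handle at (394,300), centred between the fingers, and yellow at (265,300) clear of them. Descending to grasp.

Request:
arm_command(plan=[{"slide": [0,0,0.08],"spin": 0,"grip": -0.1},{"slide": [0,0,0.08],"spin": 0,"grip": -0.1},{"slide": [0,0,0.07],"spin": 0,"grip": -0.1},{"slide": [0,0,0.014],"spin": 0,"grip": -0.1},{"slide": [0,0,0],"spin": 0,"grip": 1},{"slide": [0,0,0],"spin": 0,"grip": 1},{"slide": [0,0,0],"spin": 0,"grip": 1},{"slide": [0,0,0],"spin": 0,"grip": 1}])

```text
time: 3.65
tool_pos: [0.5334, -0.2499, 0.1403]
ee_rot: [-3.139, 0.003, -3.003]
wrist_force: [-0.1, -0.7, 3.2]
width: 0.022
finger_force: 30.0
```

Request:
arm_command(plan=[{"slide": [0,0,-0.04],"spin": 0,"grip": 1},{"slide": [0,0,-0.08],"spin": 0,"grip": 1},{"slide": [0,0,-0.1],"spin": 0,"grip": 1},{"slide": [0,0,-0.1],"spin": 0,"grip": 1},{"slide": [0,0,-0.08],"spin": 0,"grip": 1},{"slide": [0,0,0],"spin": 0.894,"grip": 1},{"slide": [0,0,0],"spin": 0.894,"grip": 1},{"slide": [0,0,0],"spin": 0.894,"grip": 1},{"slide": [0,0,0],"spin": 0.894,"grip": 1},{"slide": [0,0,0],"spin": 0.894,"grip": 1}])

```text
time: 4.9
tool_pos: [0.5324, -0.2489, 0.338]
ee_rot: [3.141, -0.001, 2.888]
wrist_force: [-0.7, -0.2, -0.6]
width: 0.0215
finger_force: 30.0
```

Request:
arm_command(plan=[{"slide": [-0.0405,0.1086,0],"spin": 0,"grip": 1},{"slide": [-0.0405,0.1086,0],"spin": 0,"grip": 1},{"slide": [-0.0405,0.1086,0],"spin": 0,"grip": 1},{"slide": [-0.0405,0.1086,0],"spin": 0,"grip": 1},{"slide": [-0.0405,0.1086,0],"spin": 0,"grip": 1},{"slide": [0,0,0],"spin": 0,"grip": 1}])

```text
time: 5.65
tool_pos: [0.6995, -0.007, 0.335]
ee_rot: [3.141, -0.005, 2.896]
wrist_force: [-0.1, 0.0, -1.3]
width: 0.0219
finger_force: 30.0
```

```bash
python3 - <<'E'
from bench import *
import cv2,numpy as np
print(camera_info("wrist"),sensors.get_obs()["tool_pos"],sensors.get_obs()["ee_rot"])
im=snapshot("wrist");cv2.imwrite("pics/w2raw.png",im[:,:,::-1])
s=snapshot("scene");cv2.imwrite("pics/s2raw.png",s[:,:,::-1])
o=np.zeros((600,800,3),np.uint8)
o[:400,:]=cv2.resize(im[190:350,110:430,::-1],(800,400),interpolation=cv2.INTER_CUBIC)
o[400:,:]=0
cv2.imwrite("pics/w2.png",cv2.resize(im[:,:,::-1],(800,600),interpolation=cv2.INTER_CUBIC))
E
```

```text
{'fx': 297.3186396354542, 'fy': 297.3186396354542, 'cx': 252.54092350003557, 'cy': 190.41708766435534, 'position': array([0.62342348, 0.01116108, 0.49028384]), 'rotation': array([-0.2680607 , -0.00225724,  1.32495017])} [ 0.69954853 -0.00695145  0.33500695] [ 3.1408811  -0.00477528  2.89638258]
```

View pics/w2.png

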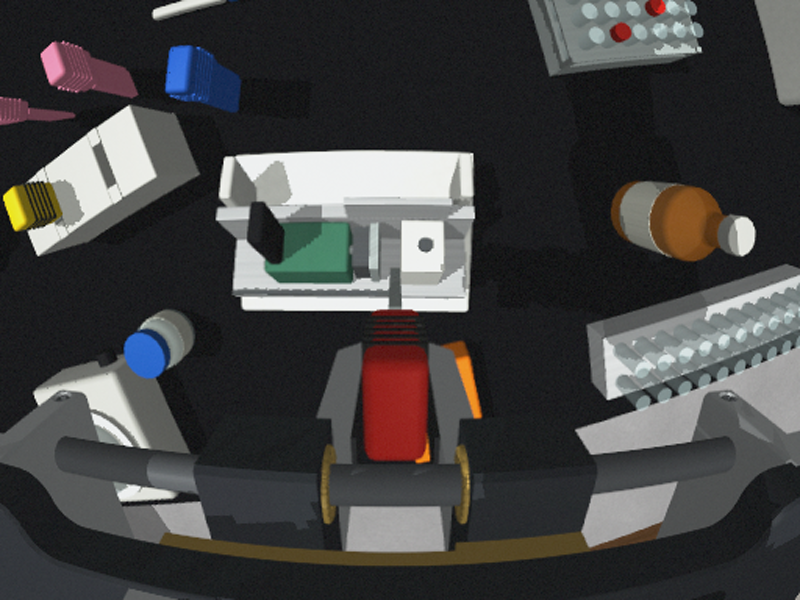

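The wrist picture shows the stop's top with its left edge at (401,220–275), the shoe's front edge at (379,223–280), and the blade held straight at (395,285). Measuring these, including blade Y.

```bash
cat >> h.py <<'E'
def wray(ci,uv):
    c,r,p=cam("wrist",ci); d=(np.atleast_2d(uv)-[c['cx'],c['cy']])/c['fx']; th=np.linalg.norm(d,axis=1); k=np.sin(th)/th
    return p,np.c_[d[:,0]*k,-d[:,1]*k,-np.cos(th)]@r.T
def watz(ci,uv,z):
    p,d=wray(ci,uv); return p+d*((np.asarray(z)-p[2])/d[:,2])[:,None]
psi=np.radians(-14.4); H=np.array([np.cos(psi),np.sin(psi)]); Y=np.array([-np.sin(psi),np.cos(psi)])
hy=lambda P:np.c_[P[:,:2]@H,P[:,:2]@Y,P[:,2]]
E
python3 - <<'E'
from h import *
np.set_printoptions(precision=4,suppress=True)
ci={'fx':297.3186,'fy':297.3186,'cx':252.5409,'cy':190.417,'position':[0.62342348,0.01116108,0.49028384],'rotation':[-0.2680607,-0.00225724,1.32495017]}
D=lambda a:(np.array(a,float)+.5)/1.5625-.5
print("stop corners near,far L / R",hy(watz(ci,D([(401,220),(401,272),(442,221),(444,272)]),[.105,.1238,.105,.1238])))
print("shoe front near/far",hy(watz(ci,D([(379,223),(379,280)]),[.1028,.1183])))
print("fin top quad",hy(watz(ci,D([(250,203),(268,203),(283,258),(266,262)]),[.163,.163,.177,.177])))
print("plate corners",hy(watz(ci,D([(242,310),(470,310)]),.012)))
print("blade at tip",hy(watz(ci,D([(391,270),(400,270),(389,308),(401,308)]),.205)))
E
```

```text
stop corners near,far L / R [[0.6399 0.172  0.105 ]
 [0.6801 0.1721 0.1238]
 [0.6403 0.2062 0.105 ]
 [0.6799 0.2069 0.1238]]
shoe front near/far [[0.6427 0.1537 0.1028]
 [0.6881 0.1541 0.1183]]
fin top quad [[0.6203 0.0619 0.163 ]
 [0.6208 0.0756 0.163 ]
 [0.6587 0.0888 0.177 ]
 [0.6614 0.0762 0.177 ]]
plate corners [[ 0.7474 -0.0028  0.012 ]
 [ 0.7458  0.2493  0.012 ]]
blade at tip [[0.6613 0.1644 0.205 ]
 [0.6613 0.17   0.205 ]
 [0.6862 0.1632 0.205 ]
 [0.6862 0.1709 0.205 ]]
```

Request:
arm_command(plan=[{"slide": [0,-0.009,0.04],"spin": 0.07,"grip": 1},{"slide": [0,0,0.06],"spin": 0,"grip": 1},{"slide": [0,0,0.04],"spin": 0,"grip": 1},{"slide": [0,0,0],"spin": 0,"grip": 1},{"slide": [0,0,0],"spin": 0,"grip": 1}])

```text
time: 6.38
tool_pos: [0.6969, -0.0168, 0.2704]
ee_rot: [3.141, 0.002, 2.883]
wrist_force: [-1.2, 0.0, -1.1]
width: 0.022
finger_force: 30.0
```

```bash
python3 - <<'E'
from bench import *
from h import *
import cv2
o=sensors.get_obs();print(o["tool_pos"],o["tool_pos"][:2]@H,o["tool_pos"][:2]@Y,o["ee_rot"])
ci=camera_info("wrist");im=snapshot("wrist")[:,:,::-1]
s=snapshot("scene")[:,:,::-1]
print(ci)
O=np.zeros((600,800,3),np.uint8)
O[:,:480]=cv2.resize(im[80:230,190:310],(480,600),interpolation=cv2.INTER_CUBIC)
O[:,480:]=cv2.resize(s[150:270,180:244],(320,600),interpolation=cv2.INTER_CUBIC)
cv2.imwrite("pics/w3.png",O)
E
```

```text
[ 0.69690964 -0.01679778  0.270361  ] 0.6791923781054097 0.15704433187250802 [3.14125235e+00 2.31346619e-03 2.88251391e+00]
{'fx': 297.3186396354542, 'fy': 297.3186396354542, 'cx': 252.54092350003557, 'cy': 190.41708766435534, 'position': array([0.62001469, 0.00266461, 0.42506898]), 'rotation': array([-0.2750908 , -0.00184161,  1.31099921])}
```

View pics/w3.png

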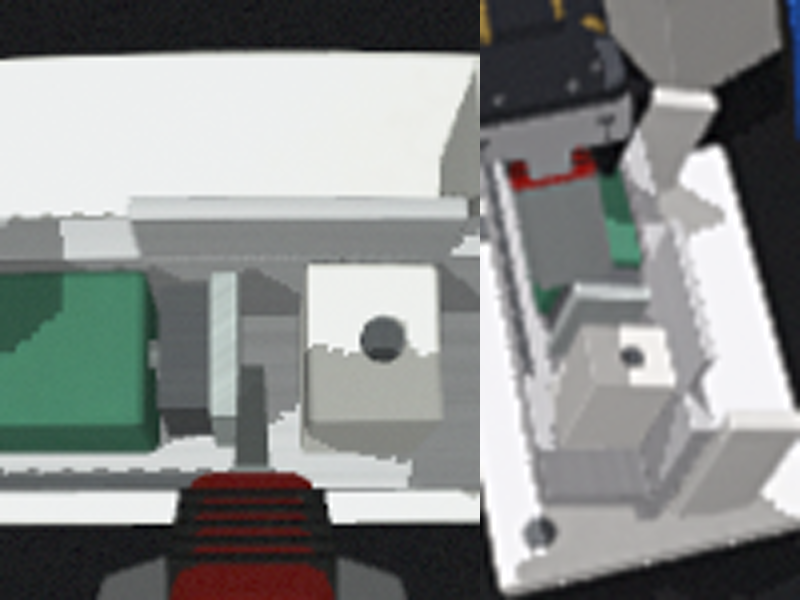

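The blade is at (251,400) in the left crop and too near the shoe at 237, with the stop at 303. It needs +5.5 mm in Y. The earlier reading was a transient.

Request:
arm_command(plan=[{"slide": [0,0.011,0],"spin": -0.09,"grip": 1},{"slide": [0,0,0],"spin": 0,"grip": 1},{"slide": [0,0,0.03],"spin": 0,"grip": 1},{"slide": [0,0,0.03],"spin": 0,"grip": 1},{"slide": [0,0,0.03],"spin": 0,"grip": 1},{"slide": [0,0,0.02],"spin": 0,"grip": 1},{"slide": [0,0,0.01],"spin": 0,"grip": 1},{"slide": [0,0,0],"spin": 0,"grip": 1},{"slide": [0,0,0],"spin": 0,"grip": 1}])

```text
time: 7.6
tool_pos: [0.6988, -0.0104, 0.2094]
ee_rot: [3.141, 0.002, 2.892]
wrist_force: [-0.3, 0.4, -1.1]
width: 0.0216
finger_force: 30.0
```

Request:
arm_command(plan=[{"slide": [0,-0.001,0.006],"spin": 0,"grip": 1},{"slide": [0,0,0.006],"spin": 0,"grip": 1},{"slide": [0,0,0.004],"spin": 0,"grip": 1},{"slide": [0,0,0],"spin": 0,"grip": 1}])

```text
time: 8.1
tool_pos: [0.6982, -0.0108, 0.2]
ee_rot: [-3.142, -0.001, 2.892]
wrist_force: [-0.6, -0.8, -2.0]
width: 0.0216
finger_force: 30.0
```

Request:
arm_command(plan=[{"slide": [0,0,0.003],"spin": 0,"grip": 1},{"slide": [0,0,0.003],"spin": 0,"grip": 1},{"slide": [0,0,0],"spin": 0,"grip": 1}])

```text
time: 8.48
tool_pos: [0.6982, -0.0108, 0.1973]
ee_rot: [3.142, -0.0, 2.892]
wrist_force: [1.0, -0.4, -1.7]
width: 0.0219
finger_force: 30.0
```

Request:
arm_command(plan=[{"slide": [0.0108,0,0.0022],"spin": 0,"grip": 1},{"slide": [0.0108,0,0.0022],"spin": 0,"grip": 1},{"slide": [0.0105,0,0.0031],"spin": 0,"grip": 1},{"slide": [0.0105,0,0.0031],"spin": 0,"grip": 1},{"slide": [0,0,0],"spin": 0,"grip": 1}])

```text
time: 9.1
tool_pos: [0.6795, -0.0061, 0.1962]
ee_rot: [3.141, 0.009, 2.892]
wrist_force: [4.3, -1.2, 5.2]
width: 0.022
finger_force: 30.0
```

Request:
arm_command(plan=[{"slide": [0.0102,0,0.0041],"spin": 0,"grip": 1},{"slide": [0.0102,0,0.0041],"spin": 0,"grip": 1},{"slide": [0.0098,0,0.0049],"spin": 0,"grip": 1},{"slide": [0.0098,0,0.0049],"spin": 0,"grip": 1},{"slide": [0,0,0],"spin": 0,"grip": 1}])

```text
time: 9.72
tool_pos: [0.6598, -0.0008, 0.1866]
ee_rot: [3.14, 0.008, 2.892]
wrist_force: [3.8, -1.1, 6.1]
width: 0.0217
finger_force: 30.0
```

Request:
arm_command(plan=[{"slide": [0.0093,0,0.0058],"spin": 0,"grip": 1},{"slide": [0.0093,0,0.0058],"spin": 0,"grip": 1},{"slide": [0.0036,0,0.0017],"spin": 0,"grip": 1},{"slide": [0,0,0],"spin": 0,"grip": 1}])

```text
time: 10.22
tool_pos: [0.6481, 0.0022, 0.1789]
ee_rot: [3.141, 0.004, 2.892]
wrist_force: [2.5, -1.0, 6.7]
width: 0.0217
finger_force: 30.0
```

```bash
python3 - <<'E'
from bench import *
from h import *
import cv2
o=sensors.get_obs();p=o["tool_pos"]-[0,0,.006];dh=p[:2]@H-.6624;du=p[2]-.05
print(o["tool_pos"],"bed x,z",.9063*dh+.4226*du,-.4226*dh+.9063*du,"Y",p[:2]@Y,o["wrist_force"])
im=snapshot("wrist")[:,:,::-1];s=snapshot("scene")[:,:,::-1];t=snapshot("top")[:,:,::-1]
O=np.zeros((600,800,3),np.uint8)
O[:,:480]=cv2.resize(im[80:230,190:310],(480,600),interpolation=cv2.INTER_CUBIC)
O[:300,480:]=cv2.resize(s[150:240,170:266],(320,300),interpolation=cv2.INTER_CUBIC)
O[300:,480:]=cv2.resize(t[115:190,210:290],(320,300),interpolation=cv2.INTER_CUBIC)
cv2.imwrite("pics/w4.png",O)
E
```

```text
[0.64814057 0.00216514 0.17894689] bed x,z 0.020091484156273848 0.12628555189235696 Y 0.1632831206513962 [ 2.47288738 -0.97209647  6.66880414]
```

View pics/w4.png

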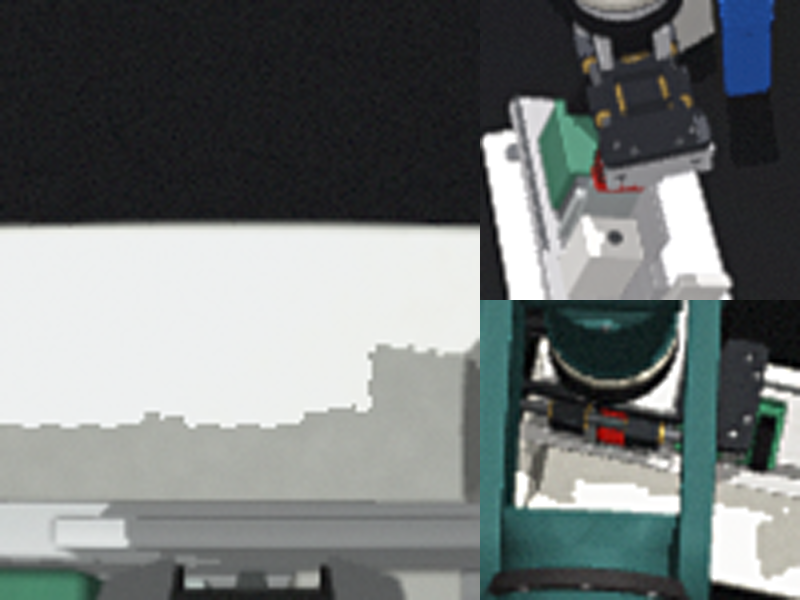

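Feeler has pivoted to lean on the back wall, with the grasp point at bed (20,126) against an expected (20,124). Releasing, lifting, and going above the fin.

Request:
arm_command(plan=[{"slide": [0,0,0.003],"spin": 0,"grip": 1},{"slide": [0,0,0],"spin": 0,"grip": -0.1},{"slide": [0,0,0],"spin": 0,"grip": -0.1},{"slide": [0,0,0],"spin": 0,"grip": -0.1},{"slide": [0,0,-0.06],"spin": 0,"grip": -0.1},{"slide": [0,0,-0.1],"spin": 0,"grip": -0.1},{"slide": [-0.014,-0.095,0],"spin": 0,"grip": -0.1},{"slide": [-0.014,-0.095,0],"spin": 0,"grip": -0.1},{"slide": [0,0,0],"spin": 0,"grip": -0.1},{"slide": [0,0,0],"spin": 0,"grip": -0.1}])

```text
time: 11.62
tool_pos: [0.6374, -0.093, 0.2543]
ee_rot: [3.141, -0.002, 2.892]
wrist_force: [0.4, 0.8, 0.3]
width: 0.0517
finger_force: 0.0
```

```bash
python3 - <<'E'
from bench import *
from h import *
import cv2
o=sensors.get_obs();p=o["tool_pos"]
print(p,p[:2]@H,p[:2]@Y,o["wrist_force"],o["ee_rot"],camera_info("wrist"))
im=snapshot("wrist")[:,:,::-1];s=snapshot("scene")[:,:,::-1]
O=np.zeros((600,800,3),np.uint8)
O[:,:480]=cv2.resize(im[100:250,200:320],(480,600),interpolation=cv2.INTER_CUBIC)
O[:,480:]=cv2.resize(s[150:270,180:244],(320,600),interpolation=cv2.INTER_CUBIC)
cv2.imwrite("pics/w5.png",O)
E
```

```text
[ 0.63736928 -0.09299138  0.25429252] 0.6404711645183263 0.06843740358673547 [0.42826105 0.78895059 0.302947  ] [ 3.14071271e+00 -1.71794268e-03  2.89167716e+00] {'fx': 297.3186396354542, 'fy': 297.3186396354542, 'cx': 252.54092350003557, 'cy': 190.41708766435534, 'position': array([ 0.56086204, -0.07443629,  0.40937005]), 'rotation': array([-0.27116193, -0.00244249,  1.32021091])}
```

View pics/w5.png

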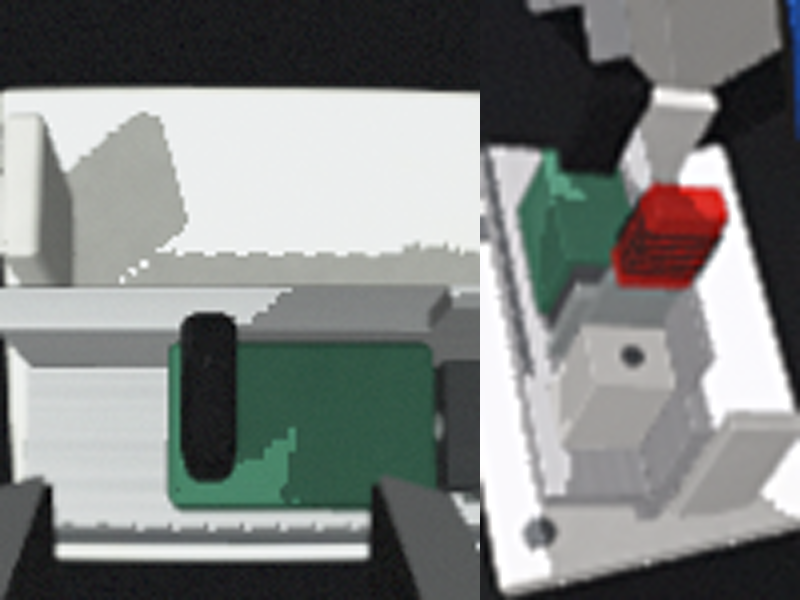

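The feeler stands leaning in the gap, with its red handle at right-crop (670,235). The fin at left-crop (209,395) is centred between the fingers (midline 211). Gripping the fin.

Request:
arm_command(plan=[{"slide": [0,0,0.08],"spin": 0,"grip": -0.1},{"slide": [0,0,0.08],"spin": 0,"grip": -0.1},{"slide": [0,0,0.03],"spin": 0,"grip": -0.1},{"slide": [0,0,0],"spin": 0,"grip": -0.1},{"slide": [0,0,0],"spin": 0,"grip": 1},{"slide": [0,0,0],"spin": 0,"grip": 1},{"slide": [0,0,0],"spin": 0,"grip": 1},{"slide": [0,0,0],"spin": 0,"grip": 1}])

```text
time: 12.72
tool_pos: [0.6378, -0.0935, 0.1606]
ee_rot: [3.141, 0.001, 2.892]
wrist_force: [0.3, -0.3, 0.5]
width: 0.0149
finger_force: 0.0
```

```bash
python3 - <<'E'
from bench import *
from h import *
np.set_printoptions(precision=1,suppress=True)
o=sensors.get_obs();p=o["tool_pos"];print(p[:2]@H*1e3,p[:2]@Y*1e3,o["wrist_force"],o["width"]*1e3)
def bed(x,y,z): h=.6624+x*.9063-z*.4226;u=.05+x*.4226+z*.9063; return np.r_[H*h+Y*y,u]
for dz in (0,.004):
  P=[bed(x,y,.15+dz) for x,y in ((.04,.152),(0,.152),(0,.174),(.04,.174))]
  print((proj("scene",P)-[180,150])*5+[482.5,2.5])
E
```

```text
641.0247817197497 68.04666797696844 [ 0.3 -0.3  0.5] 14.94578469216527
[[648.4 179. ]
 [725.9 184.6]
 [735.9 220.7]
 [657.7 215.8]]
[[651.3 173.7]
 [728.9 179.4]
 [739.  215.5]
 [660.6 210.4]]
```

Request:
arm_command(plan=[{"slide": [0,0,0],"spin": 0,"grip": 1},{"slide": [0,0,0],"spin": 0,"grip": 1},{"slide": [0,0,0],"spin": 0,"grip": 1}])

```text
time: 13.1
tool_pos: [0.6377, -0.0937, 0.1604]
ee_rot: [-3.141, 0.001, 2.892]
wrist_force: [0.2, -0.4, 1.8]
width: 0.0122
finger_force: 30.0
```

Request:
arm_command(plan=[{"slide": [0,0.004,0],"spin": 0,"grip": 1},{"slide": [0,0.004,0],"spin": 0,"grip": 1},{"slide": [0,0.004,0],"spin": 0,"grip": 1},{"slide": [0,0.002,0],"spin": 0,"grip": 1}])

```text
time: 13.6
tool_pos: [0.6389, -0.0889, 0.1604]
ee_rot: [-3.138, 0.0, 2.89]
wrist_force: [-2.9, -6.3, 1.9]
width: 0.0118
finger_force: 30.0
```

Request:
arm_command(plan=[{"slide": [0,0.002,0],"spin": 0,"grip": 1},{"slide": [0,0.002,0],"spin": 0,"grip": 1}])

```text
time: 13.85
tool_pos: [0.6394, -0.0871, 0.1605]
ee_rot: [-3.138, 0.0, 2.89]
wrist_force: [-3.2, -7.2, 2.4]
width: 0.0119
finger_force: 30.0
```

Request:
arm_command(plan=[{"slide": [0,0.002,0],"spin": 0,"grip": 1},{"slide": [0,0.002,0],"spin": 0,"grip": 1}])

```text
time: 14.1
tool_pos: [0.6398, -0.0855, 0.1604]
ee_rot: [-3.137, 0.0, 2.89]
wrist_force: [-2.3, -8.5, 3.5]
width: 0.012
finger_force: 30.0
```

Request:
arm_command(plan=[{"slide": [0,0.002,0],"spin": 0,"grip": 1},{"slide": [0,0.002,0],"spin": 0,"grip": 1}])

```text
time: 14.35
tool_pos: [0.6403, -0.0836, 0.1604]
ee_rot: [-3.137, 0.0, 2.89]
wrist_force: [-2.9, -7.7, 3.6]
width: 0.0118
finger_force: 30.0
```

Request:
arm_command(plan=[{"slide": [0,0.002,0],"spin": 0,"grip": 1}])

```text
time: 14.48
tool_pos: [0.6406, -0.0826, 0.1604]
ee_rot: [-3.137, 0.0, 2.89]
wrist_force: [-2.2, -7.6, 2.0]
width: 0.0119
finger_force: 30.0
```

Request:
arm_command(plan=[{"slide": [0,0.002,0],"spin": 0,"grip": 1}])

```text
time: 14.6
tool_pos: [0.6408, -0.0816, 0.1604]
ee_rot: [-3.137, 0.0, 2.89]
wrist_force: [-3.0, -7.6, 2.7]
width: 0.012
finger_force: 30.0
```

Request:
arm_command(plan=[{"slide": [0,0.002,0],"spin": 0,"grip": 1}])

```text
time: 14.72
tool_pos: [0.641, -0.0808, 0.1604]
ee_rot: [-3.137, 0.0, 2.89]
wrist_force: [-1.9, -8.9, 1.9]
width: 0.012
finger_force: 30.0
```

Request:
arm_command(plan=[{"slide": [0,0.002,0],"spin": 0,"grip": 1}])

```text
time: 14.85
tool_pos: [0.6412, -0.0801, 0.1604]
ee_rot: [-3.137, 0.0, 2.889]
wrist_force: [-3.2, -10.2, 3.0]
width: 0.0121
finger_force: 30.0
```

```bash
python3 - <<'E'
from bench import *
from h import *
o=sensors.get_obs();p=o["tool_pos"];print(p[:2]@Y*1e3,o["wrist_force"][:2]@Y,o["wrist_force"][:2]@H)
im=snapshot("wrist")[:,:,::-1];s=snapshot("scene")[:,:,::-1]
O=np.zeros((600,800,3),np.uint8)
O[:,:480]=cv2.resize(im[100:250,230:350],(480,600),interpolation=cv2.INTER_CUBIC)
O[:,480:]=cv2.resize(s[150:270,180:244],(320,600),interpolation=cv2.INTER_CUBIC)
cv2.imwrite("pics/w6.png",O)
E
```

```text
81.87061788334867 -10.67579507832504 -0.5451084239424593
```

View pics/w6.png

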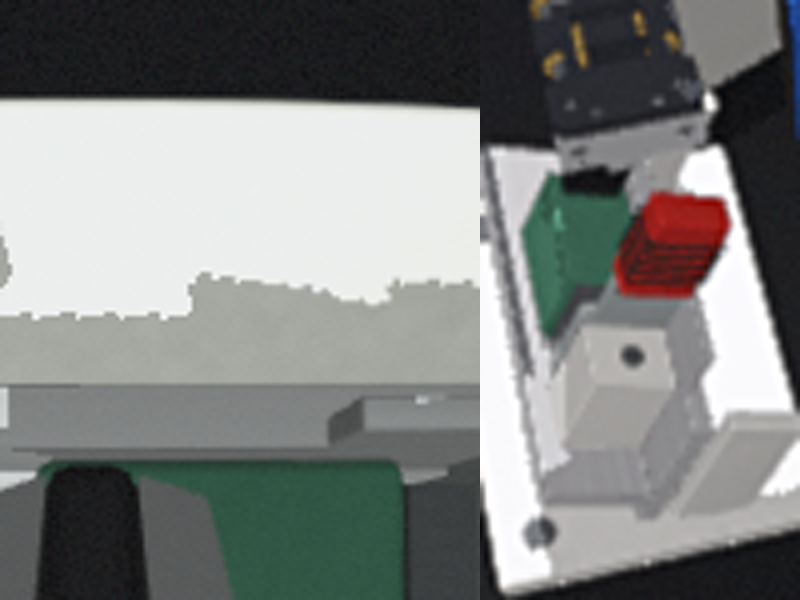

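Request:
arm_command(plan=[{"slide": [0,0.001,0],"spin": 0,"grip": 1}])

```text
time: 15.08
tool_pos: [0.6413, -0.0798, 0.1605]
ee_rot: [-3.136, 0.0, 2.889]
wrist_force: [-2.7, -9.4, 2.4]
width: 0.012
finger_force: 30.0
```

```bash
cat > q.py <<'E'
from bench import *
from h import *
o=sensors.get_obs();p=o["tool_pos"];print(round(o["time"],3),"Y",p[:2]@Y*1e3,"FY",o["wrist_force"][:2]@Y,"v",np.abs(o["qvel"]).max())
E
python3 q.py
```

```text
15.075 Y 82.15359334789463 FY -9.777584475388602 v 0.006098402314326793
```

Request:
arm_command(plan=[{"slide": [0,0.001,0],"spin": 0,"grip": 1}])

```text
time: 15.2
tool_pos: [0.6414, -0.0795, 0.1604]
ee_rot: [-3.136, 0.0, 2.889]
wrist_force: [-3.7, -9.1, 2.2]
width: 0.0118
finger_force: 30.0
```

```bash
python3 q.py
```

```text
15.2 Y 82.47551865287414 FY -9.779605871811444 v 0.0063920744113403335
```

Request:
arm_command(plan=[{"slide": [0,0.001,0],"spin": 0,"grip": 1},{"slide": [0,0.001,0],"spin": 0,"grip": 1}])

```text
time: 15.45
tool_pos: [0.6415, -0.0789, 0.1604]
ee_rot: [-3.135, 0.0, 2.889]
wrist_force: [-4.3, -10.2, 2.8]
width: 0.0119
finger_force: 30.0
```

```bash
python3 q.py
```

```text
15.45 Y 83.10890623998951 FY -10.911907338090801 v 0.006522404681382476
```

Request:
arm_command(plan=[{"slide": [0,0.001,0],"spin": 0,"grip": 1}])

```text
time: 15.58
tool_pos: [0.6416, -0.0786, 0.1604]
ee_rot: [-3.135, 0.0, 2.889]
wrist_force: [-3.5, -11.0, 1.9]
width: 0.0118
finger_force: 30.0
```

```bash
python3 q.py
```

```text
15.575 Y 83.42799492157465 FY -11.537363190023258 v 0.007190731487431964
```

Request:
arm_command(plan=[{"slide": [0,0.0014,0],"spin": 0,"grip": 1},{"slide": [0,0,0],"spin": 0,"grip": 1}])

```text
time: 15.82
tool_pos: [0.6417, -0.0781, 0.1605]
ee_rot: [-3.135, 0.0, 2.889]
wrist_force: [-4.2, -10.8, 3.2]
width: 0.0123
finger_force: 30.0
```

```bash
python3 q.py
```

```text
15.825 Y 83.98160253946877 FY -11.522995234588551 v 0.0016346188327364293
```

Request:
arm_command(plan=[{"slide": [0,-0.002,0],"spin": 0,"grip": 1},{"slide": [0,-0.002,0],"spin": 0,"grip": 1}])

```text
time: 16.08
tool_pos: [0.6417, -0.0781, 0.1604]
ee_rot: [-3.139, 0.0, 2.89]
wrist_force: [-2.7, -5.0, 2.6]
width: 0.0119
finger_force: 30.0
```

```bash
python3 q.py
```

```text
16.075 Y 83.89967342532356 FY -5.571726237703518 v 0.01343371235794363
```

Request:
arm_command(plan=[{"slide": [0,-0.003,0],"spin": 0,"grip": 1},{"slide": [0,0,0],"spin": 0,"grip": -0.1},{"slide": [0,0,0],"spin": 0,"grip": -0.1},{"slide": [0,0,0],"spin": 0,"grip": -0.1},{"slide": [0,0,-0.05],"spin": 0,"grip": -0.1},{"slide": [0,0,-0.1],"spin": 0,"grip": -0.1},{"slide": [0,0,-0.05],"spin": 0,"grip": -0.1},{"slide": [0.0137,0.085,0],"spin": 0,"grip": -0.1},{"slide": [0.0137,0.086,0],"spin": 0,"grip": -0.1},{"slide": [0,0,0],"spin": 0,"grip": -0.1}])

```text
time: 17.32
tool_pos: [0.6496, 0.0123, 0.2599]
ee_rot: [3.141, -0.0, 2.897]
wrist_force: [0.6, 0.9, 0.6]
width: 0.0519
finger_force: 0.0
```

```bash
python3 q.py; python3 - <<'E'
from bench import *
from h import *
o=sensors.get_obs();p=o["tool_pos"];print(p,p[:2]@H,o["wrist_force"])
print(camera_info("wrist"))
im=snapshot("wrist")[:,:,::-1];s=snapshot("scene")[:,:,::-1]
O=np.zeros((600,800,3),np.uint8)
O[:,:480]=cv2.resize(im[110:260,180:300],(480,600),interpolation=cv2.INTER_CUBIC)
O[:,480:]=cv2.resize(s[150:270,180:244],(320,600),interpolation=cv2.INTER_CUBIC)
cv2.imwrite("pics/w7.png",O)
E
```

```text
17.325 Y 173.45851032971683 FY 1.0169958025518306 v 0.051266009246060326
[0.64962751 0.01228879 0.25987709] 0.6261621642523922 [0.63693681 0.88644537 0.58840049]
{'fx': 297.3186396354542, 'fy': 297.3186396354542, 'cx': 252.54092350003557, 'cy': 190.41708766435534, 'position': array([0.57282402, 0.03048211, 0.41482171]), 'rotation': array([-0.27248742, -0.00251077,  1.32521399])}
```

View pics/w7.png

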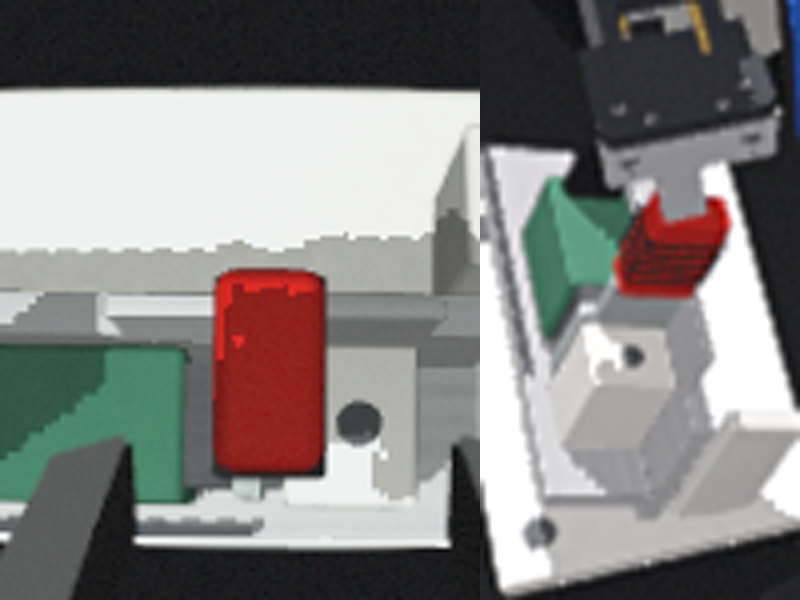

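```bash
python3 q.py; python3 - <<'E'
from h import *
ci={'fx':297.3186,'fy':297.3186,'cx':252.5409,'cy':190.417,'position':[0.57282402,0.03048211,0.41482171],'rotation':[-0.27248742,-0.00251077,1.32521399]}
D=lambda a:(np.array(a,float)+.5)/4-.5+[180,110]
print(np.round(hy(watz(ci,D([(214,280),(327,280),(215,465),(326,465)]),[.186,.186,.203,.203])),4))
E
```

```text
17.425 Y 170.48191842368647 FY -0.1280117808533293 v 0.028198193877218218
[[0.6024 0.1575 0.186 ]
 [0.6023 0.1799 0.186 ]
 [0.6349 0.1583 0.203 ]
 [0.6347 0.1796 0.203 ]]
```

The handle is centred at Y = 0.1688 and sits against the stop. The jaw stayed where I left it, with the fin released. Descending to grip the handle.

Request:
arm_command(plan=[{"slide": [0,0,0.06],"spin": 0,"grip": -0.1},{"slide": [0,0,0.06],"spin": 0,"grip": -0.1},{"slide": [0,0,0.04],"spin": 0,"grip": -0.1},{"slide": [0,0,0.004],"spin": 0,"grip": -0.1},{"slide": [0,0,0],"spin": 0,"grip": -0.1},{"slide": [0,0,0],"spin": 0,"grip": -0.1}])

```text
time: 18.18
tool_pos: [0.6503, 0.0086, 0.1797]
ee_rot: [3.141, 0.003, 2.891]
wrist_force: [0.1, -0.2, 0.1]
width: 0.0517
finger_force: 0.0
```

```bash
python3 q.py
```

```text
18.175 Y 170.0196312894418 FY -0.15059895615193256 v 0.0054376168891705585
```

Shift −1.2 mm in Y, then grip.

Request:
arm_command(plan=[{"slide": [0.003,-0.0024,0.002],"spin": 0,"grip": -0.1},{"slide": [0,0,0],"spin": 0,"grip": 1},{"slide": [0,0,0],"spin": 0,"grip": 1},{"slide": [0,0,0],"spin": 0,"grip": 1},{"slide": [0,0,0],"spin": 0,"grip": 1}])

```text
time: 18.8
tool_pos: [0.6478, 0.0081, 0.177]
ee_rot: [-3.141, -0.0, 2.892]
wrist_force: [-0.8, -1.0, -0.3]
width: 0.022
finger_force: 30.0
```

```bash
python3 q.py;python3 -c "
from bench import *;o=sensors.get_obs();print(o['wrist_force'],o['width'],o['finger_force'],o['tool_pos'])"
```

```text
18.8 Y 168.90996973128463 FY -1.2029351679139886 v 0.001488602171737942
[-0.77840032 -1.04209419 -0.27606638] 0.02202857875847776 29.996193051338196 [0.64780409 0.00806089 0.17703148]
```

Request:
arm_command(plan=[{"slide": [0.0042,-0.0006,-0.0091],"spin": 0,"grip": 1},{"slide": [0.0042,0,-0.0091],"spin": 0,"grip": 1},{"slide": [0.0042,0,-0.0091],"spin": 0,"grip": 1}])

```text
time: 19.18
tool_pos: [0.6417, 0.0096, 0.1903]
ee_rot: [3.141, -0.0, 2.892]
wrist_force: [4.7, -0.8, -5.6]
width: 0.0216
finger_force: 30.0
```

Request:
arm_command(plan=[{"slide": [0.0042,0,-0.0091],"spin": 0,"grip": 1},{"slide": [0.0042,0,-0.0091],"spin": 0,"grip": 1}])

```text
time: 19.42
tool_pos: [0.6373, 0.0107, 0.2]
ee_rot: [3.141, -0.0, 2.892]
wrist_force: [2.9, -0.5, -6.1]
width: 0.022
finger_force: 30.0
```

Request:
arm_command(plan=[{"slide": [0.0042,0,-0.0091],"spin": 0,"grip": 1},{"slide": [0.0008,0,-0.0018],"spin": 0,"grip": 1}])

```text
time: 19.68
tool_pos: [0.6348, 0.0113, 0.2058]
ee_rot: [3.141, -0.0, 2.892]
wrist_force: [2.1, -0.7, -5.9]
width: 0.0217
finger_force: 30.0
```

```bash
python3 q.py
```

```text
19.675 Y 168.8305254721515 FY -0.15154183234454754 v 0.002147128404650141
```

Drawn 31 mm with about 5 N of drag, smooth throughout. Sliding it home.

Request:
arm_command(plan=[{"slide": [-0.0042,0,0.0091],"spin": 0,"grip": 1},{"slide": [-0.0042,0,0.0091],"spin": 0,"grip": 1},{"slide": [-0.0042,0,0.0091],"spin": 0,"grip": 1},{"slide": [-0.0042,0,0.0091],"spin": 0,"grip": 1},{"slide": [-0.0042,0,0.0091],"spin": 0,"grip": 1},{"slide": [-0.0042,0,0.0091],"spin": 0,"grip": 1}])

```text
time: 20.42
tool_pos: [0.6476, 0.0081, 0.1776]
ee_rot: [3.141, -0.0, 2.892]
wrist_force: [-1.5, 0.7, 2.7]
width: 0.0221
finger_force: 30.0
```

Request:
arm_command(plan=[{"slide": [-0.0008,0,0.0018],"spin": 0,"grip": 1},{"slide": [-0.0008,0,0.0018],"spin": 0,"grip": 1},{"slide": [-0.0008,0,0.0018],"spin": 0,"grip": 1}])

```text
time: 20.8
tool_pos: [0.648, 0.008, 0.177]
ee_rot: [3.141, -0.001, 2.892]
wrist_force: [-7.3, 0.7, 11.1]
width: 0.0218
finger_force: 30.0
```

Request:
arm_command(plan=[{"slide": [-0.0008,0,0.0018],"spin": 0,"grip": 1},{"slide": [-0.0008,0,0.0018],"spin": 0,"grip": 1}])

```text
time: 21.05
tool_pos: [0.6481, 0.0079, 0.177]
ee_rot: [3.141, -0.001, 2.892]
wrist_force: [-10.7, 1.8, 16.9]
width: 0.0219
finger_force: 30.0
```

The blade is firmly on the floor: the TCP stays at z = 0.177 while the force rises. Unloading, releasing, and rising.

Request:
arm_command(plan=[{"slide": [0.0028,0,-0.0062],"spin": 0,"grip": 1},{"slide": [0,0,0],"spin": 0,"grip": 1},{"slide": [0,0,0],"spin": 0,"grip": -0.1},{"slide": [0,0,0],"spin": 0,"grip": -0.1},{"slide": [0,0,0],"spin": 0,"grip": -0.1},{"slide": [0,0,-0.04],"spin": 0,"grip": -0.1},{"slide": [0,0,-0.08],"spin": 0,"grip": -0.1},{"slide": [0,0,-0.06],"spin": 0,"grip": -0.1},{"slide": [0,0,0],"spin": 0,"grip": -0.1},{"slide": [0,0,0],"spin": 0,"grip": -0.1}])

```text
time: 22.3
tool_pos: [0.6476, 0.0079, 0.2647]
ee_rot: [-3.141, -0.002, 2.892]
wrist_force: [-0.2, -0.5, -1.2]
width: 0.0521
finger_force: 0.0
```

```bash
python3 q.py; python3 - <<'E'
from bench import *
from h import *
ci=camera_info("wrist");im=snapshot("wrist")[:,:,::-1];s=snapshot("scene")[:,:,::-1]
print(ci)
O=np.zeros((600,800,3),np.uint8)
O[:,:480]=cv2.resize(im[110:260,180:300],(480,600),interpolation=cv2.INTER_CUBIC)
O[:,480:]=cv2.resize(s[150:270,180:244],(320,600),interpolation=cv2.INTER_CUBIC)
cv2.imwrite("pics/w8.png",O)
E
```

```text
22.3 Y 168.688333763923 FY -0.5144108434637418 v 0.024889215248898422
{'fx': 297.3186396354542, 'fy': 297.3186396354542, 'cx': 252.54092350003557, 'cy': 190.41708766435534, 'position': array([0.5712621 , 0.0265688 , 0.41977492]), 'rotation': array([-2.70599548e-01, -1.19194003e-03,  1.32033339e+00])}
```

View pics/w8.png

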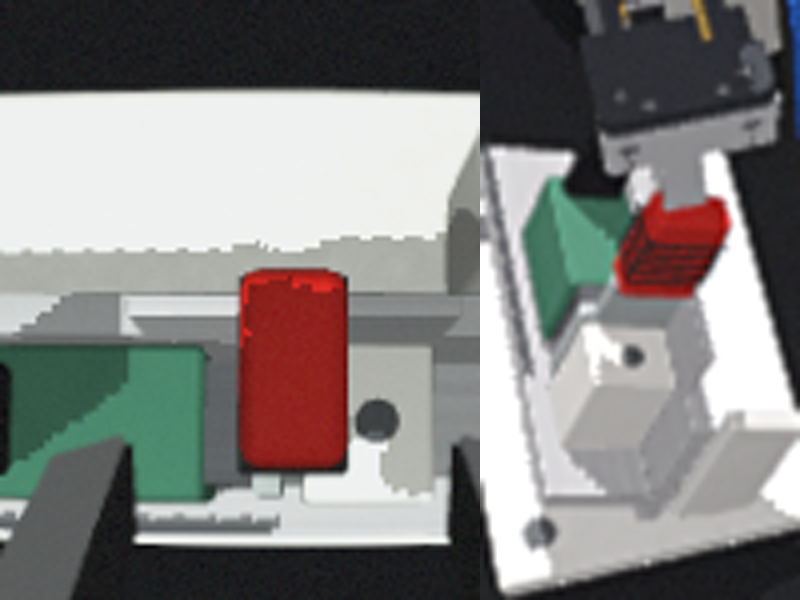

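The feeler stands home at the stop, left-crop (293,370). The jaw is unchanged, and the gripper is open and clear. Handing in.

```bash
python3 -c "
from bench import ticket;print(ticket.close_job())"
```

```text
the job is handed in; nothing more can be done
None
```

I handed the job in at about 22 s on the robot clock; no verdict came back. The red feeler stands fully home against the stop with the shoe pressing it at an estimated 4 N. On the 31 mm draw it dragged at roughly 5 N without jamming, the gripper is clear, and the yellow feeler and other bench items were left alone.

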